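Sleeve the guide pillars of a mould half

ROBOT

A 6-joint arm with a two-finger parallel gripper is mounted at the origin on the work surface. World frame = base frame: x ahead of the robot, y to its left, z up, the work surface at z = 0. Lengths are in mm, angles in rad, forces in N, time in s.
With the tool pointing down it reaches from about 325 to 900 mm from the base axis. Payload 6.1 kg.
Tool frame: the origin (TCP) lies at the very end of the fingers, on their centre line; the grasp point (between the pads) lies 19 mm behind it; z points along the fingers, y is the line along which they close (so a half turn about z gives the same grasp; the last joint's range is limited). The gripper opens to 87 mm and grips with 3 to 60 N. Pads are 19 mm wide; open, the fingers measure 117 mm over their backs; the gripper's body (75 mm by 190 mm) begins 51 mm behind the grasp point.
Start: joints at [-1.347, 0.22, 1.526, -0, 1.395, -0.126], TCP at [214.186, -587.146, 222.538] pointing down, gripper open.
Joint ranges: [-2.98, 2.98], [-0.91, 2.08], [0.09, 2.57], [-1.24, 4.39], [0.2, 2.65], [-2.68, 2.68]. Speed limits (rad/s): [2.57, 2.57, 3.01, 3.14, 3.14, 3.14].

INTERFACE

Orientations are given as a rotation vector (axis times angle).
In Python, from cell import bot, vision gives the robot as it stands.
- The arm moves only by the tool drive_tool, never from a script. Its argument "rows" is a list of rows, each a list of 3 entries, a list of its own where there are three numbers: the shift along the world's x, y, z scaled (see below), then the turn about the world's z scaled (see below), then the opening, from -1 (shut) to 1 (fully open). In form: [[[x, y, z], turn, grip], ...]. A call has 1 to 20 rows; each row shifts and turns the commanded pose from where the row before left it; what a row does not reach is not made up. The controller multiplies each number of a shift by 300 mm and each number of a turn by pi/2 rad. A row lasts 1/8 s, in which the tool goes at most 62.5 mm and 10.7 degrees, less where a joint would pass 70% of its speed; a pose out of reach is approached as far as the arm can. A call with a number of a shift or a turn outside -1 to 1 is refused whole. A call with a gripper value outside its range is refused whole. The fingers move at their own pace and stop on an object; "newtons" is the grip in N (left out, the last holds). Time passes only in rows, so rows that do not move let the fingers close. It gives the time, the measured TCP pose, the force, the opening and the grip force at its end, in the units of the state.
- bot.sense(): the state, without advancing time (a new reading comes with each control period).
- vision.grab_frame(name): name is "scene" or "side" or "wrist"; returns the picture (400x640x3 uint8, blue, green, red); there is no depth.
- vision.calibration(name): a dict with "fx", "fy", "cx", "cy" (pixels), "k1" (the pictures are not rectified: a ray, as slopes to the right and down, at radius r is drawn at 1 + k1 r^2 times it, then the intrinsics apply), "R" (3x3) and "t" (3): a world point X has camera coordinates R X + t; the wrist camera has in their place "T_tool_cam" (4x4, takes a point from camera to tool coordinates, whose origin is the TCP and whose axes are the flange's). Camera axes: x right, y down, z forward; pixel columns grow to the right and rows downward; lengths in mm; the calibration is good to about 2 mm. A picture is of the moment at which its call begins: read the wrist's pose just before it. calibration takes no time and is no camera call.
- bot.sign_off(): hands the job in; it is judged then, once.
The state is a dict: "t": time; "joint_pos": joint angles; "qvel": joint speeds; "effort": joint torques, N m; "tool_pos": TCP position; "ee_rot": TCP orientation; "contact_force": force on the tool from outside, world axes, zero at the start; "torque": the same for the moment, N m; "opening": finger opening in mm; "grip_force": force on a finger pad.
Only numpy, scipy, OpenCV 4.12 (cv2) and the standard library are available. Lean on these libraries where they do the work, as an engineer would, in place of code of your own. Each camera call takes 0.05 s, during which the arm holds its last target. There are 200 camera calls.

TASK

Get the mould half ready for polishing. First turn the rotary isolator to off; then pull the bench drawer wide open, take out every guide sleeve standing in it and push each one, wide flange down, onto a guide pillar of its own until it is fully home on the mould plate. Then push the drawer shut, turn the isolator fully back to on, and leave the other things on the bench where they are.

Things in the scene. Friction and masses are not known exactly. Their poses are not given: they have to be found in the camera images.
- mould: Aluminium mould half, 240 x 250 mm (x, y) and 50 mm thick, fixed on the bench; open cavity 130 x 130 mm, 22 mm deep in its middle. Origin at the centre of its underside, z up.
- pillar0 (a point): One of the four upright steel guide pillars of the mould, 26 mm diameter, 68 mm tall above the plate, the top 9 mm tapered to 17 mm diameter. This point is on the pillar's axis at its root, in the plate's top face (50 mm above the bench).
- pillar1 (a point): One of the four upright steel guide pillars of the mould, 26 mm diameter, 68 mm tall above the plate, the top 9 mm tapered to 17 mm diameter. This point is on the pillar's axis at its root, in the plate's top face (50 mm above the bench).
- pillar2 (a point): One of the four upright steel guide pillars of the mould, 26 mm diameter, 68 mm tall above the plate, the top 9 mm tapered to 17 mm diameter. This point is on the pillar's axis at its root, in the plate's top face (50 mm above the bench).
- pillar3 (a point): One of the four upright steel guide pillars of the mould, 26 mm diameter, 68 mm tall above the plate, the top 9 mm tapered to 17 mm diameter. This point is on the pillar's axis at its root, in the plate's top face (50 mm above the bench).
- sleeve0: Bronze guide sleeve, 60 mm tall: tube of 36 mm outer diameter, 29 mm bore right through, a wide flange (52 mm diameter, 12 mm thick) at its lower end and a narrow collar (44 mm diameter, 4 mm thick) at its top. Starts upright on the drawer floor, or absent (None). Origin at the centre of the flanged lower end, z along the axis to the collar end..
- sleeve1: Bronze guide sleeve, 60 mm tall: tube of 36 mm outer diameter, 29 mm bore right through, a wide flange (52 mm diameter, 12 mm thick) at its lower end and a narrow collar (44 mm diameter, 4 mm thick) at its top. Starts upright on the drawer floor, or absent (None). Origin at the centre of the flanged lower end, z along the axis to the collar end..
- sleeve2: Bronze guide sleeve, 60 mm tall: tube of 36 mm outer diameter, 29 mm bore right through, a wide flange (52 mm diameter, 12 mm thick) at its lower end and a narrow collar (44 mm diameter, 4 mm thick) at its top. Starts upright on the drawer floor, or absent (None). Origin at the centre of the flanged lower end, z along the axis to the collar end..
- sleeve3: Bronze guide sleeve, 60 mm tall: tube of 36 mm outer diameter, 29 mm bore right through, a wide flange (52 mm diameter, 12 mm thick) at its lower end and a narrow collar (44 mm diameter, 4 mm thick) at its top. Starts upright on the drawer floor, or absent (None). Origin at the centre of the flanged lower end, z along the axis to the collar end..
- cabinet: Low grey steel drawer unit on the bench, 165 mm deep (x) x 280 mm wide (y) x 117 mm high including a 25 mm black plinth, fixed. Origin at the centre of its underside; its front faces its own -x, towards the robot. The closed drawer's front panel is flush with the front edge of the body, its outer face 82 mm from the origin.
- drawer (a joint): How far the drawer is pulled out along the cabinet's -x, m: 0 shut, 0.13 fully open.
- drawer_handle (a point): Middle of the drawer's bar handle: a round bar 12 mm thick, 110 mm long along the drawer's y, 45 mm in front of the drawer's front panel, on two 8 mm stems 45 mm either side of the middle. 91 mm above the bench. Axes as the cabinet's.
- drawer_floor (a point): Centre of the drawer's inner floor, 41 mm above the bench. The tray inside measures 125 mm (x) x 250 mm (y); its side and back walls rise only 22 mm above its floor, its front panel 12 mm thick rises 70 mm above the floor. Moves with the drawer; axes as the cabinet's.
- isolator: Housing of the rotary isolator, a grey box 100 x 100 mm and 60 mm high, fixed. Origin at the centre of its underside.
- switch (a joint): Angle of the isolator's handle, rad: 0 is off, 1.05 is on (both end stops). It grows as the handle turns clockwise seen from above, and stays where it is left.
- switch_grip (a point): On the handle's upright turning axis, 92 mm above the bench, at the height to grip. The handle is a black bar 66 mm long along this point's x, 15 mm wide (y), from 69 to 105 mm above the bench, on a 64 mm disc; a white line marks its -x end. Turns with the handle.
- points_block: Bystander: wooden block 80 x 170 x 35 mm full of mounted polishing points, 65 mm high overall. Origin at the centre of its underside.
- handpiece: Bystander: steel grinding handpiece 160 mm long lying along x on a wooden rest, 45 mm high. Origin at the centre of the rest's underside.
- paste_jar: Bystander: glass jar 56 mm diameter, 60 mm high. Origin at the centre of its underside.
There are look-alikes about, which are no part of the job. There is more than one size of the isolator; the job needs the largest.

How it is judged (in metres and radians):
On the way, in this order (a step that is already met when the one before it is completed fails the run):
1. the isolator is turned to off while the drawer is still shut (value of joint switch below 0.1 rad and value of joint drawer below 0.03 m), for 0.2 s.
2. the drawer is pulled wide open, the isolator off (value of joint switch below 0.1 rad and value of joint drawer above 0.11 m), for 0.2 s.
3. every sleeve is home on a pillar of its own, the isolator still off (value of joint switch below 0.1 rad and ((horizontal distance between sleeve0 and pillar0 below 0.005 m and z of sleeve0 in the frame of pillar0 between -0.003 and 0.003 m and angle between sleeve0's own z axis and vertical below 0.08 rad) or (horizontal distance between sleeve0 and pillar1 below 0.005 m and z of sleeve0 in the frame of pillar1 between -0.003 and 0.003 m and angle between sleeve0's own z axis and vertical below 0.08 rad) or (horizontal distance between sleeve0 and pillar2 below 0.005 m and z of sleeve0 in the frame of pillar2 between -0.003 and 0.003 m and angle between sleeve0's own z axis and vertical below 0.08 rad) or (horizontal distance between sleeve0 and pillar3 below 0.005 m and z of sleeve0 in the frame of pillar3 between -0.003 and 0.003 m and angle between sleeve0's own z axis and vertical below 0.08 rad)) and ((horizontal distance between sleeve1 and pillar0 below 0.005 m and z of sleeve1 in the frame of pillar0 between -0.003 and 0.003 m and angle between sleeve1's own z axis and vertical below 0.08 rad) or (horizontal distance between sleeve1 and pillar1 below 0.005 m and z of sleeve1 in the frame of pillar1 between -0.003 and 0.003 m and angle between sleeve1's own z axis and vertical below 0.08 rad) or (horizontal distance between sleeve1 and pillar2 below 0.005 m and z of sleeve1 in the frame of pillar2 between -0.003 and 0.003 m and angle between sleeve1's own z axis and vertical below 0.08 rad) or (horizontal distance between sleeve1 and pillar3 below 0.005 m and z of sleeve1 in the frame of pillar3 between -0.003 and 0.003 m and angle between sleeve1's own z axis and vertical below 0.08 rad)) and ((horizontal distance between sleeve2 and pillar0 below 0.005 m and z of sleeve2 in the frame of pillar0 between -0.003 and 0.003 m and angle between sleeve2's own z axis and vertical below 0.08 rad) or (horizontal distance between sleeve2 and pillar1 below 0.005 m and z of sleeve2 in the frame of pillar1 between -0.003 and 0.003 m and angle between sleeve2's own z axis and vertical below 0.08 rad) or (horizontal distance between sleeve2 and pillar2 below 0.005 m and z of sleeve2 in the frame of pillar2 between -0.003 and 0.003 m and angle between sleeve2's own z axis and vertical below 0.08 rad) or (horizontal distance between sleeve2 and pillar3 below 0.005 m and z of sleeve2 in the frame of pillar3 between -0.003 and 0.003 m and angle between sleeve2's own z axis and vertical below 0.08 rad)) and ((horizontal distance between sleeve3 and pillar0 below 0.005 m and z of sleeve3 in the frame of pillar0 between -0.003 and 0.003 m and angle between sleeve3's own z axis and vertical below 0.08 rad) or (horizontal distance between sleeve3 and pillar1 below 0.005 m and z of sleeve3 in the frame of pillar1 between -0.003 and 0.003 m and angle between sleeve3's own z axis and vertical below 0.08 rad) or (horizontal distance between sleeve3 and pillar2 below 0.005 m and z of sleeve3 in the frame of pillar2 between -0.003 and 0.003 m and angle between sleeve3's own z axis and vertical below 0.08 rad) or (horizontal distance between sleeve3 and pillar3 below 0.005 m and z of sleeve3 in the frame of pillar3 between -0.003 and 0.003 m and angle between sleeve3's own z axis and vertical below 0.08 rad))), for 0.3 s.
4. the drawer is pushed shut, the isolator still off (value of joint switch below 0.1 rad and value of joint drawer below 0.012 m), for 0.2 s.
5. the isolator is turned back to on (value of joint switch above 0.95 rad), for 0.2 s.
At the end, for the whole second after the job is handed in: Every sleeve present stands flange down on a guide pillar, axis within 5 mm of the pillar's, lower end within 3 mm of the plate's top face, at rest; the drawer is shut to within 12 mm; the isolator handle is within 0.1 rad of its on stop (((horizontal distance between sleeve0 and pillar0 below 0.005 m and z of sleeve0 in the frame of pillar0 between -0.003 and 0.003 m and angle between sleeve0's own z axis and vertical below 0.08 rad) or (horizontal distance between sleeve0 and pillar1 below 0.005 m and z of sleeve0 in the frame of pillar1 between -0.003 and 0.003 m and angle between sleeve0's own z axis and vertical below 0.08 rad) or (horizontal distance between sleeve0 and pillar2 below 0.005 m and z of sleeve0 in the frame of pillar2 between -0.003 and 0.003 m and angle between sleeve0's own z axis and vertical below 0.08 rad) or (horizontal distance between sleeve0 and pillar3 below 0.005 m and z of sleeve0 in the frame of pillar3 between -0.003 and 0.003 m and angle between sleeve0's own z axis and vertical below 0.08 rad)) and ((horizontal distance between sleeve1 and pillar0 below 0.005 m and z of sleeve1 in the frame of pillar0 between -0.003 and 0.003 m and angle between sleeve1's own z axis and vertical below 0.08 rad) or (horizontal distance between sleeve1 and pillar1 below 0.005 m and z of sleeve1 in the frame of pillar1 between -0.003 and 0.003 m and angle between sleeve1's own z axis and vertical below 0.08 rad) or (horizontal distance between sleeve1 and pillar2 below 0.005 m and z of sleeve1 in the frame of pillar2 between -0.003 and 0.003 m and angle between sleeve1's own z axis and vertical below 0.08 rad) or (horizontal distance between sleeve1 and pillar3 below 0.005 m and z of sleeve1 in the frame of pillar3 between -0.003 and 0.003 m and angle between sleeve1's own z axis and vertical below 0.08 rad)) and ((horizontal distance between sleeve2 and pillar0 below 0.005 m and z of sleeve2 in the frame of pillar0 between -0.003 and 0.003 m and angle between sleeve2's own z axis and vertical below 0.08 rad) or (horizontal distance between sleeve2 and pillar1 below 0.005 m and z of sleeve2 in the frame of pillar1 between -0.003 and 0.003 m and angle between sleeve2's own z axis and vertical below 0.08 rad) or (horizontal distance between sleeve2 and pillar2 below 0.005 m and z of sleeve2 in the frame of pillar2 between -0.003 and 0.003 m and angle between sleeve2's own z axis and vertical below 0.08 rad) or (horizontal distance between sleeve2 and pillar3 below 0.005 m and z of sleeve2 in the frame of pillar3 between -0.003 and 0.003 m and angle between sleeve2's own z axis and vertical below 0.08 rad)) and ((horizontal distance between sleeve3 and pillar0 below 0.005 m and z of sleeve3 in the frame of pillar0 between -0.003 and 0.003 m and angle between sleeve3's own z axis and vertical below 0.08 rad) or (horizontal distance between sleeve3 and pillar1 below 0.005 m and z of sleeve3 in the frame of pillar1 between -0.003 and 0.003 m and angle between sleeve3's own z axis and vertical below 0.08 rad) or (horizontal distance between sleeve3 and pillar2 below 0.005 m and z of sleeve3 in the frame of pillar2 between -0.003 and 0.003 m and angle between sleeve3's own z axis and vertical below 0.08 rad) or (horizontal distance between sleeve3 and pillar3 below 0.005 m and z of sleeve3 in the frame of pillar3 between -0.003 and 0.003 m and angle between sleeve3's own z axis and vertical below 0.08 rad)) and value of joint drawer below 0.012 m and value of joint switch above 0.95 rad and linear speed of each of sleeve0, sleeve1, sleeve2, sleeve3 below 0.02 m/s); the robot touches nothing.
It fails at once if the points block is moved by more than 40 mm or tipped over (distance of points_block from where it was at the start of the episode above 0.04 m or angle between points_block's own z axis and vertical above 0.5 rad).
It fails at once if the handpiece is moved by more than 40 mm or tipped over (distance of handpiece from where it was at the start of the episode above 0.04 m or angle between handpiece's own z axis and vertical above 0.5 rad).
It fails at once if the paste jar is moved by more than 40 mm or tipped over (distance of paste_jar from where it was at the start of the episode above 0.04 m or angle between paste_jar's own z axis and vertical above 0.5 rad).
Of sleeve0, sleeve1, sleeve2, sleeve3 only 2 to 4 are there at a start; the rules pass over those that are not, and their reading is None.
At some moment in a run one of sleeve0, sleeve1, sleeve2, sleeve3 may be knocked a few centimetres aside while the robot is not near it.
Once in a run the grip may slacken for a moment while it holds something.
It also fails if it takes over 210 s, if anything falls off the work surface, if the arm or the gripper's body presses on something with over 40 N, if the wrist force passes 120 N, or if a joint passes its speed limit or range.

## Working session

There is one attempt and no reset: what is moved stays moved. The work goes in short steps, Python scripts to look and compute and a tool call to move; the robot and the scene stay as the last step left them, time stands still between calls to the robot, and variables do not carry over. Pictures are saved under pics/ and viewed, at most 14 in all, crops included, and the job is handed in when it is done.

Besides the shell and the picture viewer there is one more tool, called after "Emit:" as a command line: name --argument value ..., lists and objects as JSON in quotes. drive_tool: Moves the arm, as the interface text tells. Shifts and turns lie within -1 to 1; 1 stands for 300 mm of shift or pi/2 rad of turn. Its arguments: {"type":"object","properties":{"rows":{"type":"array","items":{"type":"array"}},"newtons":{"type":"number"}},"required":["rows"]}

```bash
mkdir -p pics; ls
cat > h.py <<'E'
import numpy as np, cv2
from cell import bot, vision
from scipy.spatial.transform import Rotation as Rn
def cam(name, s=None):
    c=vision.calibration(name)
    if name=="wrist":
        s=s or bot.sense()
        T=np.eye(4);T[:3,:3]=Rn.from_rotvec(s["ee_rot"]).as_matrix();T[:3,3]=s["tool_pos"]
        M=T@np.array(c["T_tool_cam"]); R=M[:3,:3].T; t=-R@M[:3,3]
    else: R=np.array(c["R"]);t=np.array(c["t"])
    return c,R,t
def ray(C,u,v):
    c,R,t=C; x=(u-c["cx"])/c["fx"]; y=(v-c["cy"])/c["fy"]
    K=np.array([[c["fx"],0,c["cx"]],[0,c["fy"],c["cy"]],[0,0,1.]])
    rd=np.hypot(x,y); r=rd
    for _ in range(50): r=rd/(1+c["k1"]*r*r)
    f=r/rd if rd>0 else 1
    d=R.T@np.array([x*f,y*f,1]); o=-R.T@t
    return o,d
def onz(C,u,v,z):
    o,d=ray(C,u,v); return o+d*(z-o[2])/d[2]
def proj(C,X):
    c,R,t=C; p=R@np.array(X,float)+t; x,y=p[0]/p[2],p[1]/p[2]; k=1+c["k1"]*(x*x+y*y)
    return np.array([c["fx"]*x*k+c["cx"],c["fy"]*y*k+c["cy"]])
def grab(name,fn=None):
    s=bot.sense(); im=vision.grab_frame(name)
    if fn: cv2.imwrite("pics/"+fn,im)
    return im,cam(name,s)
E
python3 - <<'E'
from h import *
s=bot.sense(); print({k:np.round(v,3).tolist() for k,v in s.items()})
for n in ["scene","side","wrist"]:
    im,C=grab(n,n+"0.png"); print(n, C[0]["fx"],C[0]["k1"], "cam at",(-C[1].T@C[2]).round(), "fwd",C[1][2].round(2))
E
```

```text
pics
{'t': 0.0, 'joint_pos': [-1.347, 0.221, 1.528, -0.0, 1.395, -0.126], 'qvel': [0.0, 0.0, 0.002, -0.001, 0.0, 0.0], 'effort': [0.0, -49.461, -38.738, 0.07, 0.057, -0.0], 'tool_pos': [214.071, -586.538, 221.448], 'ee_rot': [-3.092, -0.546, 0.0], 'contact_force': [-0.662, -0.4, -0.105], 'torque': [0.004, -0.027, 0.012], 'grip_force': 0.0, 'opening': 86.988}
scene 505.86945907194007 0.02377704511854176 cam at [1518. -746.  889.] fwd [-0.68  0.47 -0.56]
side 430.94286488277464 -0.119539784776261 cam at [232. 977. 729.] fwd [ 0.25 -0.82 -0.52]
wrist 349.9743089920749 0.013587303102436853 cam at [ 285. -561.  383.] fwd [-0.26 -0.09 -0.96]
```

View pics/scene0.png

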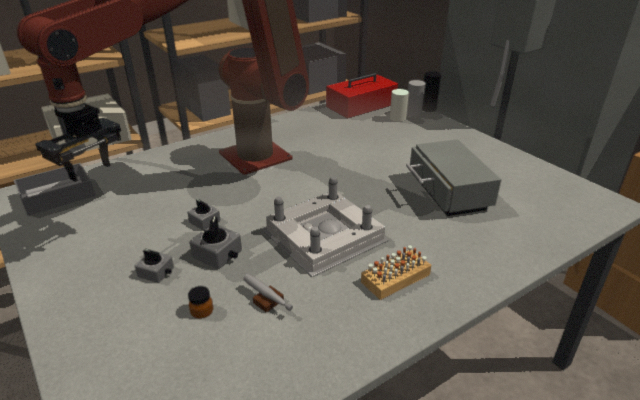

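View pics/side0.png

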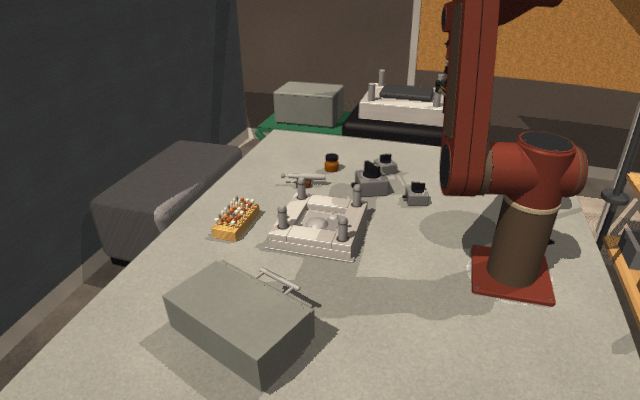

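The scene view shows the big isolator at about (215,245), with two small ones at (203,215) and (153,265). The mould is at (325,230) with pillar tops at (279,200), (333,182), (367,210) and (315,232), and the cabinet is at (455,175) with its handle at (420,172). In the side view the isolator is at (372,180) and the cabinet at (240,315).

Run:
```python
from h import *
S=cam("scene");D=cam("side")
for n,u,v,z in [("iso bar",214,226,105),("p",279,200,118),("p",333,180,118),("p",367,208,118),("p",315,231,118),("handle L",411,163,91),("handle R",432,181,91),("cab top",416,147,117),("cab top",458,143,117),("cab",495,182,117),("cab",447,184,117),("jar",200,293,60),("hand",267,292,40)]:
    print(n,onz(S,u,v,z).round())
print("side")
for n,u,v,z in [("iso bar",372,166,105),("p",301,181,118),("p",356,186,118),("p",283,208,118),("p",343,220,118),("h",262,271,91),("h",297,288,91),("cab",230,262,117),("cab",313,315,117),("cab",165,300,117),("cab",260,360,117)]:
    print(n,onz(D,u,v,z).round())
```

```text
iso bar [ 464. -364.  105.]
p [ 470. -168.  118.]
p [467.  20. 118.]
p [642.   9. 118.]
p [ 649. -167.  118.]
handle L [488. 319.  91.]
handle R [609. 293.  91.]
cab top [449. 374. 117.]
cab top [509. 510. 117.]
cab [749. 407. 117.]
cab [676. 283. 117.]
jar [ 633. -483.   60.]
hand [ 700. -343.   40.]
side
iso bar [ 446. -336.  105.]
p [ 633. -143.  118.]
p [ 462. -157.  118.]
p [628.  25. 118.]
p [453.  40. 118.]
h [591. 266.  91.]
h [493. 299.  91.]
cab [661. 286. 117.]
cab [426. 394. 117.]
cab [734. 443. 117.]
cab [482. 527. 117.]
```

Emit:
drive_tool --rows '[[[0.13,0.13,0.06],0,1],[[0.13,0.13,0.06],0,1],[[0.13,0.13,0.06],0,1],[[0.13,0.13,0.06],0,1],[[0.13,0.13,0.06],0,1],[[0.1,0.1,0],0,1],[[0,0,0],0,1],[[0,0,0],0,1]]' --newtons 30

```text
t: 1.15
tool_pos: [438.8, -362.2, 312.1]
ee_rot: [-3.093, -0.547, 0.001]
contact_force: [-0.3, -0.7, 0.1]
opening: 87.0
grip_force: 0.0
```

Run:
```python
from h import *
s=bot.sense();print(s["t"],s["tool_pos"],s["ee_rot"])
im,C=grab("wrist","w1.png")
```

```text
1.15 [ 438.83430451 -362.23047759  312.05924035] [-3.09318940e+00 -5.47237186e-01  1.39263975e-03]
```

View pics/w1.png

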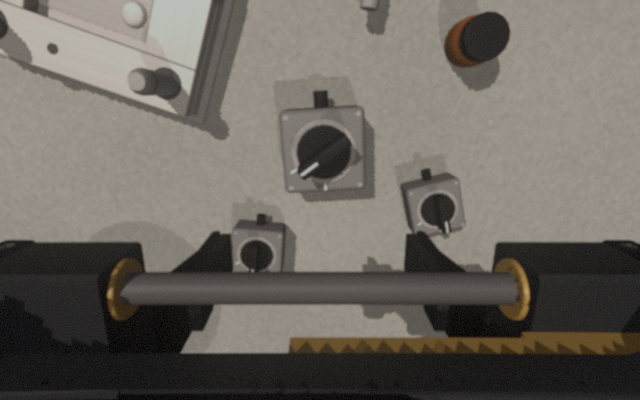

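The big isolator's box corners are about (281,107) to (366,190), with its disc centre at about (324,152). The white line runs from (294,177) towards the centre, and the far end of the bar is at about (350,137).

Run:
```python
from h import *
im=cv2.imread("pics/w1.png"); C=cam("wrist")
g=im.max(2); r=g[90:210,265:385]
m=((r<45)*255).astype(np.uint8)
n,l,st,ce=cv2.connectedComponentsWithStats(m)
k=np.argsort(-st[1:,4])[:3]+1
for i in k:
    cs,_=cv2.findContours((l==i).astype(np.uint8),0,2); c=max(cs,key=cv2.contourArea)
    print(st[i],ce[i]+[265,90],cv2.minEnclosingCircle(c+np.array([265,90])))
big=cv2.resize(im[60:220,240:400],(640,640),interpolation=cv2.INTER_CUBIC); cv2.imwrite("pics/w1c.png",cv2.convertScaleAbs(big,alpha=1.8)[:600])
# box top corners
P=[onz(C,u,v,60) for u,v in [(281,108),(365,107),(367,190),(285,192)]]
print(np.round(P),np.mean(P,0))
```

```text
[ 45  54  40  34 573] [332.88656195 164.04537522] ((329.0, 159.5), 23.900936126708984)
[ 33  40  46  39 495] [318.25050505 146.41010101] ((321.5, 151.5), 27.10175895690918)
[56  2  7 15 43] [324.1627907  100.20930233] ((324.5, 99.0), 7.017934322357178)
[[ 481. -302.   60.]
 [ 515. -392.   60.]
 [ 425. -431.   60.]
 [ 388. -338.   60.]] [ 452.34513737 -365.59079176   60.        ]
```

View pics/w1c.png

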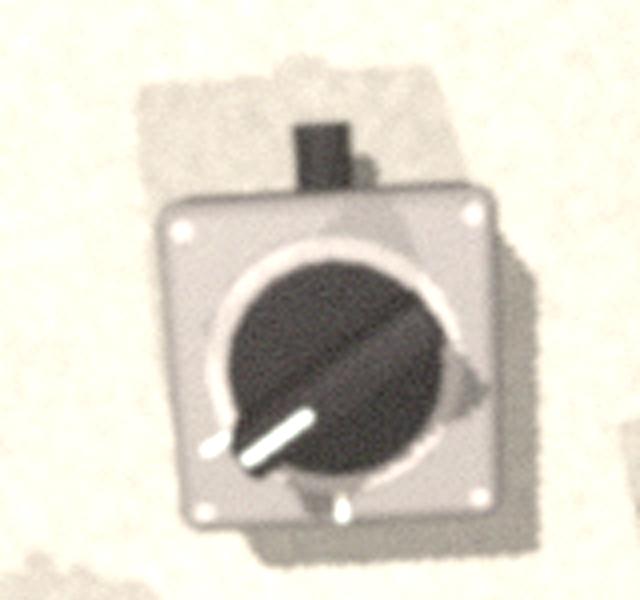

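Run:
```python
from h import *
C=cam("wrist")
f=lambda u,v,z:onz(C,u/4+240,v/4+60,z)
c=f(336,367,69); print("disc",c)
a=f(246,460,105);a2=f(310,415,105);b=f(428,315,105)
print(a,b,(a+b)/2,np.linalg.norm(a-b))
for p,q in((a,a2),(a2,b),(a,b)): d=p-q; print(np.degrees(np.arctan2(d[1],d[0])))
on=f(213,445,60);off=f(343,508,60);ctr=f(336,367,60)
for m in (on,off):
    d=m-np.r_[452.3,-365.6,60]; print("mark",np.degrees(np.arctan2(d[1],d[0])),np.linalg.norm(d))
```

```text
disc [ 452.20796992 -364.82843546   69.        ]
[ 425.47818513 -348.23973627  105.        ] [ 478.32254774 -380.20288959  105.        ] [ 451.90036643 -364.22131293  105.        ] 61.75896557302319
145.4286446387817
150.60229252848112
148.83216274706166
mark 143.4347018170106 44.988575095194065
mark -157.81129286298477 44.45345905065559
```

Emit:
drive_tool --rows '[[[0.02,-0.005,-0.07],-0.1,1],[[0.02,-0.005,-0.1],-0.1,1],[[0.004,0,-0.1],-0.1,1],[[0,0,-0.1],-0.1,1],[[0,0,-0.1],-0.1,1],[[0,0,-0.1],-0.1,1],[[0,0,0],0,1],[[0,0,-0.1],0,1],[[0,0,-0.11],0,1],[[0,0,0],0,1],[[0,0,0],0,-1],[[0,0,0],0,-1],[[0,0,0],0,-1],[[0,0,0],0,-1],[[0,0,0],0,-1],[[0,0,0],0,-1],[[0,0,0],0,-1]]' --newtons 20

```text
t: 3.32
tool_pos: [452.4, -365.1, 78.4]
ee_rot: [-3.005, 0.917, 0.0]
contact_force: [0.2, -0.7, 0.2]
opening: 25.0
grip_force: 0.0
```

Emit:
drive_tool --rows '[[[0,0,0],0,-1],[[0,0,0],0,-1],[[0,0,0],0,-1],[[0,0,0],0.1,-1],[[0,0,0],0.1,-1],[[0,0,0],0.1,-1],[[0,0,0],0.1,-1],[[0,0,0],0.1,-1],[[0,0,0],0.1,-1],[[0,0,0],0.06,-1],[[0,0,0],0,-1],[[0,0,0],0,-1]]'

```text
t: 4.82
tool_pos: [452.9, -363.4, 78.4]
ee_rot: [-3.062, -0.69, -0.002]
contact_force: [2.8, 6.9, 3.2]
opening: 15.3
grip_force: 20.0
```

Run:
```python
from h import *
s=bot.sense();print(s["torque"],s["contact_force"],s["joint_pos"],s["ee_rot"])
```

```text
[ 1.27821636 -0.56514405 -0.45970544] [2.79057425 6.91854499 3.24571384] [-0.81350585  0.26236715  1.76291899  0.00292818  1.11820294  0.31277936] [-3.06186029e+00 -6.89882486e-01 -2.03597564e-03]
```

Emit:
drive_tool --rows '[[[0,0,0],0.03,-1],[[0,0,0],0.02,-1],[[0,0,0],0,-1],[[0,0,0],0,-1],[[0,0,0],0,-1]]'

```text
t: 5.45
tool_pos: [452.7, -363.5, 78.4]
ee_rot: [-3.033, -0.809, -0.002]
contact_force: [2.4, 6.8, 3.4]
opening: 16.9
grip_force: 22.0
```

Run:
```python
from h import *
s=bot.sense();print(s["torque"],s["contact_force"],np.degrees(2*np.arctan2(-s["ee_rot"][1],-s["ee_rot"][0])))
```

```text
[ 1.18408031 -0.41844955 -0.68738597] [2.42369388 6.8107541  3.35766881] 29.8636741664246
```

Emit:
drive_tool --rows '[[[0,0,0],0,0],[[0,0,0],0,0],[[0,0,0],0,0],[[0,0,0],0,0],[[0,0,0.1],0,0],[[0,0,0.2],0,1],[[0,0,0.2],0,1],[[0,0,0.2],0,1],[[0,0,0.15],0,1],[[0,0,0],0,1],[[0,0,0],0,1]]'

```text
t: 6.82
tool_pos: [452.1, -365.0, 332.7]
ee_rot: [-3.034, -0.811, 0.001]
contact_force: [0.4, 0.1, 0.4]
opening: 86.4
grip_force: 0.0
```

Run:
```python
from h import *
im,C=grab("wrist","w2.png")
p=proj(C,[452,-365,90]).astype(int); print(p)
x0,y0=max(p[0]-100,0),max(p[1]-80,0)
cv2.imwrite("pics/w2c.png",cv2.resize(cv2.convertScaleAbs(im,alpha=1.8)[y0:y0+160,x0:x0+200],None,fx=3,fy=3))
s=bot.sense();print(s["tool_pos"])
```

```text
[318 162]
[ 451.82245814 -364.67156352  331.61720571]
```

View pics/w2c.png

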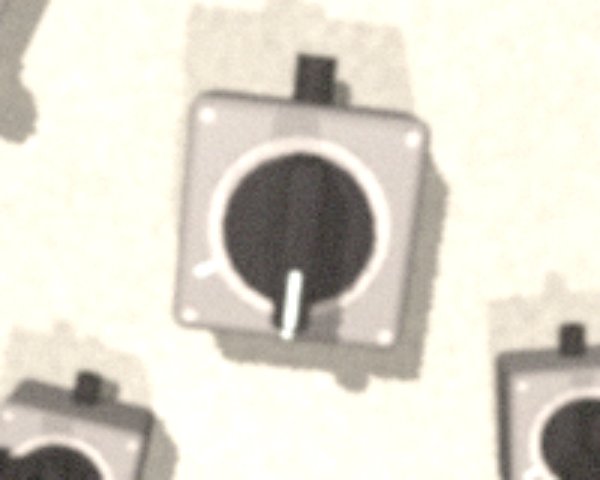

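The handle's white line now points at the off mark, so the isolator is off.

Emit:
drive_tool --rows '[[[0.04,0.14,0.05],0.1,1],[[0.06,0.16,0.05],0.1,1],[[0.06,0.16,0.05],0.1,1],[[0.06,0.16,0.05],0.1,1],[[0.06,0.16,0.05],0.1,1],[[0.05,0.08,0],0.1,1],[[0,0,0],0,1],[[0,0,0],0,1],[[0,0,0],0,1]]'

```text
t: 8.0
tool_pos: [550.8, -108.2, 407.7]
ee_rot: [-2.338, -2.097, 0.002]
contact_force: [0.4, -0.1, -0.1]
opening: 86.9
grip_force: 0.0
```

Run:
```python
from h import *
import json
im,C=grab("wrist","w3.png")
s=bot.sense();json.dump([list(s["tool_pos"]),list(s["ee_rot"])],open("w3.json","w"))
cv2.imwrite("pics/w3b.png",cv2.resize(cv2.convertScaleAbs(im[:300],alpha=1.7),(800,375)))
```

```text
(no output)
```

View pics/w3b.png

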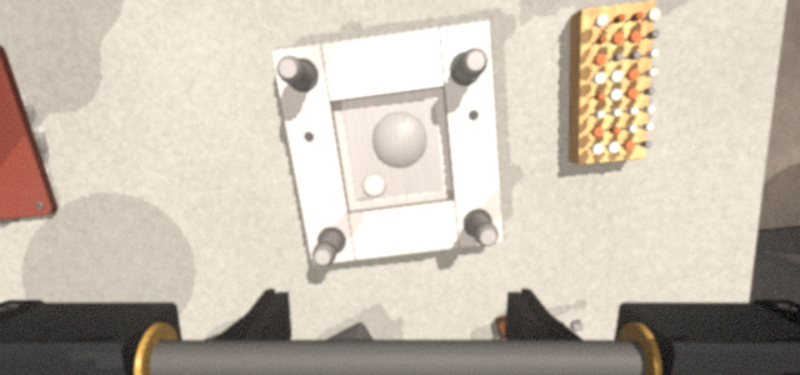

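The pillar tops in the enlarged view are at about (290,67), (475,61), (487,235) and (323,255). I'll zoom on these.

Run:
```python
from h import *
im=cv2.imread("pics/w3.png"); im=cv2.convertScaleAbs(im,alpha=1.7)
T=[]
for u,v in [(232,54),(380,49),(390,188),(258,204)]:
    c=cv2.resize(im[v-20:v+20,u-20:u+20],(290,290),interpolation=cv2.INTER_CUBIC); T.append(c)
cv2.imwrite("pics/w3t.png",np.vstack([np.hstack(T[:2]),np.hstack(T[2:])]))
```

```text
(no output)
```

View pics/w3t.png

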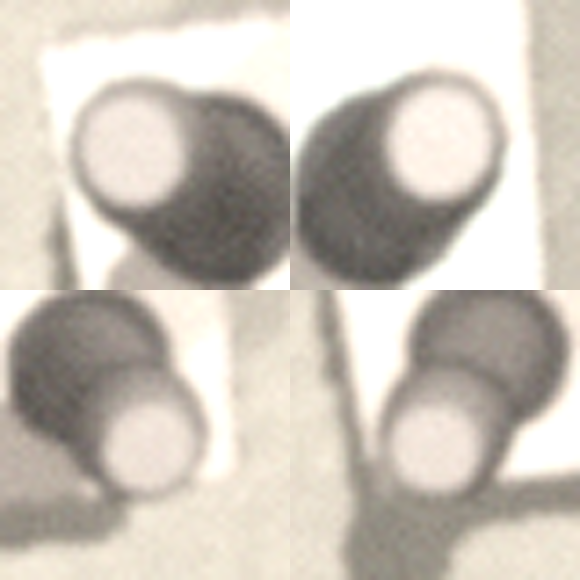

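Pillar-top faces in the tiles are centred at (131,150), (442,139), (152,446) and (436,447).

```bash
cat > pil.py <<'E'
from h import *
import json
p,r=json.load(open("w3.json")); C=cam("wrist",{"tool_pos":p,"ee_rot":r})
P=[onz(C,u-20.5+(x+.5)/7.25,v-20.5+(y+.5)/7.25,118) for (u,v),(x,y) in zip([(232,54),(380,49),(390,188),(258,204)],[(131,150),(152,139),(152,156),(146,157)])]
P=np.array(P)
if __name__=="__main__":
    print(P.round(1),P.mean(0)); 
    for i in range(4): print(np.linalg.norm(P[i]-P[(i+1)%4]))
    S=cam("scene");D=cam("side")
    print([proj(S,q).round(1).tolist() for q in P],[proj(D,q).round(1).tolist() for q in P])
E
python3 pil.py
```

```text
[[ 458.2   25.   118. ]
 [ 638.4   12.5  118. ]
 [ 641.3 -163.3  118. ]
 [ 461.7 -166.4  118. ]] [549.90971095 -73.03403571 118.        ]
180.64823112049396
175.81957938398733
179.63248173627278
191.38864079600282
[[332.5, 178.2], [367.2, 206.9], [314.6, 229.0], [278.1, 198.4]] [[342.6, 216.8], [281.3, 205.2], [300.5, 177.8], [356.8, 184.6]]
```

Emit:
drive_tool --rows '[[[0.01,0.15,-0.03],0.1,1],[[0.01,0.16,-0.03],0.1,1],[[0.01,0.16,-0.03],0.1,1],[[0.02,0.16,-0.03],0.1,1],[[0.02,0.16,-0.03],0.1,1],[[0.02,0.16,-0.03],0.1,1],[[0.01,0.16,-0.03],0.1,1],[[0,0.16,-0.03],0.1,1],[[0,0,0],0,1],[[0,0,0],0,1],[[0,0,0],0,1]]'

```text
t: 9.43
tool_pos: [581.9, 272.3, 337.1]
ee_rot: [0.659, 3.071, 0.0]
contact_force: [0.8, -0.0, 0.2]
opening: 87.3
grip_force: 0.0
```

Run:
```python
from h import *
import json
s=bot.sense();json.dump([list(s["tool_pos"]),list(s["ee_rot"])],open("w4.json","w")); print(s["joint_pos"])
im,C=grab("wrist","w4.png")
cv2.imwrite("pics/w4b.png",cv2.resize(cv2.convertScaleAbs(im[:300],alpha=1.7),(800,375)))
```

```text
[ 3.15284600e-01  2.16036631e-01  1.32005309e+00 -3.54198020e-04
  1.60477848e+00 -8.32798680e-01]
```

View pics/w4b.png

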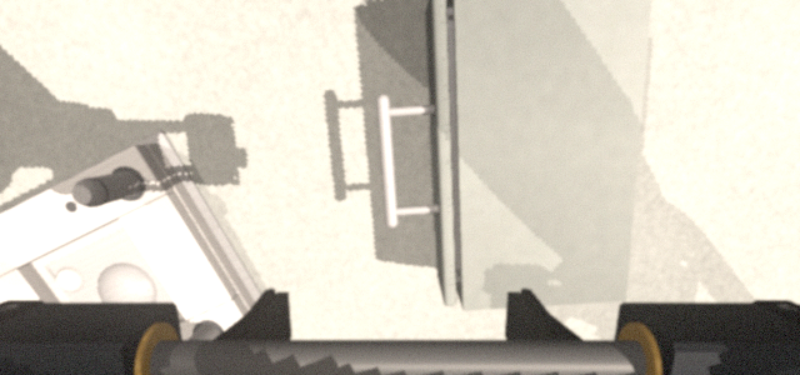

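The drawer's handle bar runs from (384,97) to (393,225) in the enlarged view. The panel's front edge is at about x=440.

Run:
```python
from h import *
import json
p,r=json.load(open("w4.json")); C=cam("wrist",{"tool_pos":p,"ee_rot":r})
f=lambda u,v,z:onz(C,u/1.25,v/1.25,z)
a=f(384,97,95);b=f(393,225,95); d=a-b
print(a,b,(a+b)/2,np.linalg.norm(d),np.degrees(np.arctan2(d[1],d[0])), "yaw",np.degrees(2*np.arctan2(r[1],r[0])))
e=f(434,0,111);g=f(449,303,111);d=e-g;print(e,g,np.degrees(np.arctan2(d[1],d[0])))
n=np.cross([0,0,1],d/np.linalg.norm(d)); print("dist panel-handle",np.dot(g-(a+b)/2,n))
```

```text
[491.13206655 299.87866086  95.        ] [598.83052289 259.55360241  95.        ] [544.98129472 279.71613164  95.        ] 115.00029494274672 159.47281376140853 yaw 155.7796295857077
[442.48804147 366.41968312 111.        ] [687.26655546 278.43170048 111.        ] 160.2285394818057
dist panel-handle -46.922010754539585
```

Emit:
drive_tool --rows '[[[-0.06,0.012,-0.08],0.022,-0.2],[[-0.062,0.012,-0.1],0.022,-0.2],[[0,0,-0.1],0,-0.2],[[0,0,-0.1],0,-0.2],[[0,0,-0.1],0,-0.2],[[0,0,0],0,-0.2],[[0,0,0],0,-0.2],[[0,0,-0.1],0,-0.2],[[0,0,-0.1],0,-0.2],[[0,0,-0.1],0,-0.2],[[0,0,-0.096],0,-0.2],[[0,0,0],0,-0.2]]' --newtons 30

```text
t: 10.98
tool_pos: [544.1, 280.6, 73.1]
ee_rot: [-0.548, -3.091, 0.002]
contact_force: [-0.3, 0.6, -0.0]
opening: 34.7
grip_force: 0.0
```

Emit:
drive_tool --rows '[[[0,0,0],0,-1],[[0,0,0],0,-1],[[0,0,0],0,-1],[[0,0,0],0,-1],[[0,0,0],0,-1],[[0,0,0],0,-1]]'

```text
t: 11.72
tool_pos: [545.8, 281.3, 75.2]
ee_rot: [0.548, 3.091, 0.001]
contact_force: [0.2, -0.3, 5.8]
opening: 10.8
grip_force: 30.0
```

Emit:
drive_tool --rows '[[[-0.01,-0.027,0],0,-1],[[-0.019,-0.052,0],0,-1],[[-0.019,-0.052,0],0,-1],[[-0.019,-0.052,0],0,-1],[[-0.019,-0.052,0],0,-1],[[-0.019,-0.052,0],0,-1],[[-0.019,-0.052,0],0,-1],[[-0.019,-0.052,0],0,-1],[[-0.01,-0.027,0],0,-1],[[0,0,0],0,-1],[[0,0,0],0,-1],[[0,0,0],0,-1]]'

```text
t: 13.22
tool_pos: [501.4, 161.3, 75.2]
ee_rot: [0.548, 3.088, 0.019]
contact_force: [8.3, 24.6, -2.6]
opening: 10.8
grip_force: 30.0
```

Emit:
drive_tool --rows '[[[0,0,0],0,-0.2],[[0,0,0],0,-0.2],[[0,0,0],0,-0.2],[[0,0,0],0,-0.2],[[0,0,0],0,-0.2],[[0,0,0.1],0,-0.2],[[0,0,0.17],0,-0.2],[[0,0,0.17],0,1],[[0.07,0.08,0.15],0,1],[[0.07,0.08,0.15],0,1],[[0.07,0.08,0.14],0,1],[[0.08,0.08,0],0,1],[[0,0,0],0,1],[[0,0,0],0,1],[[0,0,0],0,1]]'

```text
t: 15.1
tool_pos: [585.2, 250.9, 337.3]
ee_rot: [-0.549, -3.092, 0.001]
contact_force: [-0.2, 0.3, -0.4]
opening: 86.9
grip_force: 0.0
```

Run:
```python
from h import *
import json
s=bot.sense();json.dump([list(s["tool_pos"]),list(s["ee_rot"])],open("w5.json","w")); print(s["tool_pos"])
im,C=grab("wrist","w5.png")
cv2.imwrite("pics/w5b.png",cv2.resize(cv2.convertScaleAbs(im[:300],alpha=1.7),(800,375)))
```

```text
[585.24632563 250.86363729 337.32025003]
```

View pics/w5b.png

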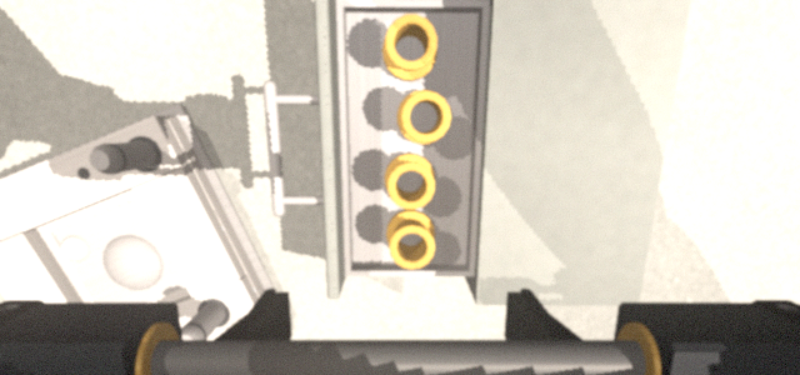

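Four sleeves stand in the drawer, with collar centres at about (411,42), (425,117), (410,182) and (412,245).

```bash
cat >> h.py <<'E'
def sleeves(im,C,z=101,guess=None,rad=22.0,box=None):
    """collar circles: edge of the yellow mask fitted by minimal error around guesses (pixels)"""
    hsv=cv2.cvtColor(im,cv2.COLOR_BGR2HSV)
    m=cv2.inRange(hsv,(15,120,60),(35,255,255))
    out=[]
    cs,h=cv2.findContours(m,cv2.RETR_CCOMP,cv2.CHAIN_APPROX_NONE)
    for i,c in enumerate(cs):
        if h[0][i][3]>=0 and cv2.contourArea(c)>80:
            p=np.array([onz(C,u,v,z) for u,v in c[:,0,:]])[:,:2].astype(np.float32)
            (cx,cy),r=cv2.minEnclosingCircle(p); out.append((cx,cy,r,*cv2.fitEllipse(c)[0]))
    return m,out
E
python3 - <<'E'
from h import *
import json
p,r=json.load(open("w5.json")); C=cam("wrist",{"tool_pos":p,"ee_rot":r})
im=cv2.imread("pics/w5.png")
m,o=sleeves(im,C)
for q in o: print("hole",np.round(q,1))
ex=np.array([.342,.94]);ey=np.array([-.94,.342]);F=np.array([542,273.6])
for u,v in [(411,42),(425,117),(410,182),(412,245)]:
    q=onz(C,u/1.25,v/1.25,101)[:2]; print(q.round(1),"in drawer",np.round([(q-F)@ex,(q-F)@ey],1))
for u,v in [(345,150),(478,150),(343,10),(350,268),(323,100),(338,100)]:
    z=41 if u in(345,) else 63 if u!=323 and u!=338 else 111
    q=onz(C,u/1.25,v/1.25,z)[:2]; print(u,v,q.round(1),np.round([(q-F)@ex,(q-F)@ey],1))
E
```

```text
hole [621.4 250.2  11.5 328.4 192.1]
hole [567.9 268.   13.3 327.8 145.4]
hole [519.6 298.3  13.9 338.9  93.3]
hole [462.7 306.4  13.7 328.   37.6]
[459.9 308.2] in drawer [ 4.5 89. ]
[520.4 299.6] in drawer [17.  29.2]
[569.1 268.2] in drawer [  4.2 -27.3]
[625.7 249.9] in drawer [  6.3 -86.8]
345 150 [523.6 215.4] [-61.   -2.6]
478 150 [567.9 340. ] [71.3 -1.6]
343 10 [409.1 262.9] [-55.5 121.3]
350 268 [637.6 177.6] [ -57.5 -122.7]
323 100 [477.7 223. ] [-69.5  43.1]
338 100 [482.1 234.8] [-56.9  43.1]
```

Emit:
drive_tool --rows '[[[0.07,0,0],0,0.4],[[0.063,-0.003,-0.1],0,0.4],[[0,0,-0.15],0,0.4],[[0,0,-0.15],0,0.4],[[0,0,-0.15],0,0.4],[[0,0,-0.15],0,0.4],[[0,0,-0.1],0,0.4],[[0,0,-0.08],0,0.4],[[0,0,-0.05],0,0.4],[[0,0,0],0,0.4],[[0,0,0],0,0.4]]' --newtons 40

```text
t: 16.52
tool_pos: [626.7, 250.9, 60.2]
ee_rot: [0.548, 3.092, 0.001]
contact_force: [0.5, 0.1, -0.1]
opening: 61.3
grip_force: 0.0
```

Emit:
drive_tool --rows '[[[0,0,0],0,-1],[[0,0,0],0,-1],[[0,0,0],0,-1],[[0,0,0],0,-1],[[0,0,0],0,-1]]'

```text
t: 17.15
tool_pos: [626.2, 250.7, 59.3]
ee_rot: [0.548, 3.093, 0.0]
contact_force: [-1.0, -0.3, 4.2]
opening: 41.1
grip_force: 40.0
```

Emit:
drive_tool --rows '[[[0,0,0],0,-1],[[0,0,0],0,-1]]'

```text
t: 17.4
tool_pos: [626.2, 250.8, 59.3]
ee_rot: [0.548, 3.093, 0.0]
contact_force: [-0.9, -2.1, 5.7]
opening: 41.3
grip_force: 40.0
```

Run:
```python
from h import *
print(bot.sense()["torque"])
a,_=grab("wrist","w6.png");b,_=grab("scene","s6.png");S=cam("scene")
p=proj(S,[626,250,70]).astype(int);print(p)
b=cv2.resize(b[p[1]-50:p[1]+50,p[0]-65:p[0]+65],(390,300),interpolation=cv2.INTER_CUBIC)
a=cv2.resize(a[140:390,157:482],(390,300))
cv2.imwrite("pics/c6.png",cv2.convertScaleAbs(np.hstack([a,b]),alpha=1.8))
```

```text
[ 0.01443844 -0.04833652 -0.0104044 ]
[424 193]
```

View pics/c6.png

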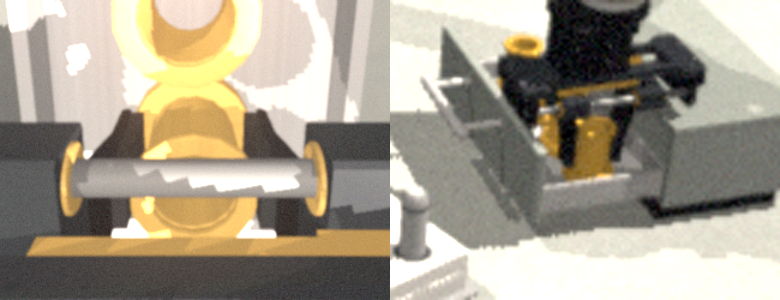

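The sleeve is between the fingers, but 41 mm means the pads have caught the 44 mm collar. I'll reopen, go 4 mm lower and regrip on the tube.

Emit:
drive_tool --rows '[[[0,0,0],0,0.4],[[0,0,0],0,0.4],[[0,0,0],0,0.4],[[0,0,-0.013],0,0.4],[[0,0,0],0,0.4],[[0,0,0],0,-1],[[0,0,0],0,-1],[[0,0,0],0,-1],[[0,0,0],0,-1],[[0,0,0],0,-1],[[0,0,0],0,-1],[[0,0,0],0,-1]]'

```text
t: 19.0
tool_pos: [625.8, 250.7, 54.9]
ee_rot: [0.548, 3.093, -0.0]
contact_force: [0.1, -0.4, 1.0]
opening: 41.7
grip_force: 40.0
```

Emit:
drive_tool --rows '[[[0,0,0.05],0,-1],[[0,0,0.15],0,-1],[[0,0,0.15],0,-1],[[0,0,0.15],0,-1],[[0.008,-0.134,0],0,-1],[[0.008,-0.165,0],0,-1],[[0.008,-0.165,0],0,-1],[[0.008,-0.165,0],0,-1],[[0.01,-0.165,0],0,-1],[[0,0,-0.1],0,-1],[[0,0,-0.08],0,-1],[[0,0,0],0,-1],[[0,0,0],0,-1]]'

```text
t: 20.62
tool_pos: [639.0, 12.7, 152.3]
ee_rot: [0.547, 3.092, 0.0]
contact_force: [0.7, 0.3, -1.5]
opening: 41.2
grip_force: 40.0
```

```bash
cat >> h.py <<'E'
def yel(im): return cv2.inRange(cv2.cvtColor(im,cv2.COLOR_BGR2HSV),(12,110,50),(36,255,255))
def carried(w=45):
    """yellow extents of carried sleeve in scene/side around the TCP, compared with a sleeve on the tool axis"""
    s=bot.sense(); p=np.array(s["tool_pos"])
    for n in("scene","side"):
        im,C=grab(n,"%s_%d.png"%(n,int(s["t"]*100))); c=proj(C,p+[0,0,16])
        m=yel(im); x0,y0=np.maximum((c-w).astype(int),0); k=m[y0:y0+2*w,x0:x0+2*w]
        N,l,st,ce=cv2.connectedComponentsWithStats(k)
        for i in range(1,N):
            if st[i,4]>40: print(n,"blob",st[i,:4]+[x0,y0,0,0],st[i,4],"axis px",proj(C,p-[0,0,14]).round(),proj(C,p+[0,0,46]).round())
E
python3 - <<'E'
from h import *
print(bot.sense()["tool_pos"]); carried()
E
```

```text
[639.0269686   12.71672498 152.28391282]
scene blob [397 162  16  33] 187 axis px [368. 201.] [369. 182.]
scene blob [353 166  31   7] 76 axis px [368. 201.] [369. 182.]
scene blob [360 179  18  27] 371 axis px [368. 201.] [369. 182.]
side blob [271 160  22  14] 71 axis px [281. 199.] [279. 180.]
side blob [271 177  18  26] 247 axis px [281. 199.] [279. 180.]
side blob [235 203  24  31] 390 axis px [281. 199.] [279. 180.]
```

Emit:
drive_tool --rows '[[[0,0,-0.04],0,-1],[[0,0,-0.03],0,-1],[[0,0,-0.03],0,-1],[[0,0,-0.03],0,-1],[[0,0,-0.03],0,-1],[[0,0,0],0,-1]]'

```text
t: 21.48
tool_pos: [637.5, 12.6, 101.4]
ee_rot: [-0.548, -3.091, 0.0]
contact_force: [-1.3, -0.5, -2.1]
opening: 41.6
grip_force: 40.0
```

Emit:
drive_tool --rows '[[[0,0,-0.04],0,-1],[[0,0,-0.04],0,-1],[[0,0,-0.03],0,-1],[[0,0,-0.015],0,-1],[[0,0,-0.005],0,-1],[[0,0,0],0,-1]]'

```text
t: 22.22
tool_pos: [637.3, 12.9, 64.6]
ee_rot: [-0.547, -3.091, 0.0]
contact_force: [-11.7, 2.0, 9.2]
opening: 41.5
grip_force: 40.0
```

Emit:
drive_tool --rows '[[[-0.005,0,-0.008],0,-1],[[0,0,0],0,-1],[[0,0,0],0,-1]]'

```text
t: 22.6
tool_pos: [637.4, 12.8, 64.4]
ee_rot: [0.547, 3.093, 0.0]
contact_force: [-12.5, 2.7, 17.9]
opening: 41.7
grip_force: 40.0
```

Emit:
drive_tool --rows '[[[0,0,0],0,0.4],[[0,0,0],0,0.4],[[0,0,0],0,0.4],[[0,0,0],0,0.4],[[0,0,0.05],0,0.4],[[0,0,0.15],0,0.4],[[0,0,0.15],0,0.4],[[-0.03,0.11,0.15],0,0.4],[[-0.04,0.15,0.1],0,0.4],[[-0.04,0.15,0.05],0,0.4],[[-0.04,0.15,0],0,0.4],[[-0.04,0.15,0],0,0.4],[[-0.04,0.14,0],0,0.4],[[0,0,0],0,0.4],[[0,0,0],0,0.4]]'

```text
t: 24.48
tool_pos: [568.1, 267.3, 257.2]
ee_rot: [0.547, 3.092, -0.0]
contact_force: [-0.1, 0.1, 0.5]
opening: 61.0
grip_force: 0.0
```

```bash
cat >> h.py <<'E'
def rings(im,C,z=101,top=235):
    """outer yellow circles by Hough at the collar's pixel radius"""
    c,R,t=C; o=-R.T@t; rp=22*c["fx"]/((o[2]-z)/abs(R[2,2]))
    m=yel(im); m[top:]=0; g=cv2.GaussianBlur(m,(5,5),1)
    h=cv2.HoughCircles(g,cv2.HOUGH_GRADIENT,1,rp*1.2,param1=100,param2=9,minRadius=int(rp*.9),maxRadius=int(rp*1.15)+1)
    r=[] if h is None else [(onz(C,u,v,z)[:2].round(1).tolist(),round(float(u)),round(float(v)),round(float(q),1)) for u,v,q in h[0]]
    return round(rp,1),r
def look(fn,z=101):
    s=bot.sense(); im,C=grab("wrist",fn); print(s["t"],s["tool_pos"].round(1) if hasattr(s["tool_pos"],"round") else s["tool_pos"])
    rp,r=rings(im,C,z); print("rp",rp); [print("ring",q) for q in r]
    for q in sleeves(im,C,z)[1]: print("hole",np.round(q,1))
E
python3 - <<'E'
from h import *
look("w7.png")
s=bot.sense(); S=cam("scene")
im,_=grab("scene","s7.png"); m=yel(im); N,l,st,ce=cv2.connectedComponentsWithStats(m)
print([ (st[i].tolist()) for i in range(1,N) if st[i,4]>60 and st[i,1]<260], proj(S,[638,12.5,50]),proj(S,[638,12.5,110]))
E
```

```text
24.475 [568.1 267.3 257.2]
rp 23.3
ring ([518.1, 300.8], 334, 116, 26.4)
ring ([466.5, 305.5], 320, 54, 25.2)
ring ([563.1, 271.2], 320, 174, 24.1)
hole [565.8 269.7  12.2 320.1 177.2]
hole [517.7 299.8  13.7 333.2 115.5]
hole [463.7 306.9  13.5 319.8  49.7]
[[309, 11, 53, 21, 449], [173, 18, 95, 38, 2128], [144, 28, 24, 24, 308], [43, 38, 82, 40, 2213], [0, 47, 45, 40, 1188], [268, 77, 58, 35, 906], [409, 98, 28, 5, 65], [159, 102, 22, 27, 304], [186, 108, 48, 26, 555], [0, 127, 141, 61, 3080], [619, 151, 21, 51, 639], [395, 155, 31, 41, 745], [357, 205, 18, 26, 315], [596, 224, 44, 111, 2843], [361, 250, 70, 49, 1437], [564, 254, 29, 38, 501]] [365.87215915 226.9310036 ] [366.91454749 209.28905302]
```

Emit:
drive_tool --rows '[[[-0.004,0.004,-0.1],0,0.4],[[0,0,-0.15],0,0.4],[[0,0,-0.15],0,0.4],[[0,0,-0.13],0,0.4],[[0,0,-0.08],0,0.4],[[0,0,-0.04],0,0.4],[[0,0,-0.023],0,0.4],[[0,0,0],0,0.4],[[0,0,0],0,-1],[[0,0,0],0,-1],[[0,0,0],0,-1],[[0,0,0],0,-1],[[0,0,0],0,-1],[[0,0,0],0,-1]]'

```text
t: 26.32
tool_pos: [567.4, 269.3, 55.4]
ee_rot: [0.548, 3.092, 0.002]
contact_force: [0.2, 1.9, 5.0]
opening: 41.1
grip_force: 40.0
```

Emit:
drive_tool --rows '[[[0,0,0.05],0,-1],[[0,0,0.15],0,-1],[[0,0,0.15],0,-1],[[0,0,0.15],0,-1],[[0.027,-0.16,0],0,-1],[[0.027,-0.16,0],0,-1],[[0.027,-0.16,0],0,-1],[[0.027,-0.16,0],0,-1],[[0.027,-0.16,0],0,-1],[[0.027,-0.16,0],0,-1],[[0.027,-0.16,0],0,-1],[[0.027,-0.16,0],0,-1],[[0.029,-0.162,0],0,-1],[[0,0,-0.1],0,-1],[[0,0,-0.08],0,-1],[[0,0,0],0,-1],[[0,0,0],0,-1]]'

```text
t: 28.45
tool_pos: [640.3, -163.9, 151.4]
ee_rot: [0.548, 3.093, -0.0]
contact_force: [0.3, 0.2, -2.2]
opening: 41.2
grip_force: 40.0
```

Run:
```python
from h import *
s=bot.sense();print(s["tool_pos"],s["opening"]); carried(35)
```

```text
[ 640.25762427 -163.92297011  151.3737516 ] 41.174497812764706
scene blob [295 187  34   8] 86 axis px [314. 223.] [314. 203.]
scene blob [306 201  19  29] 430 axis px [314. 223.] [314. 203.]
side blob [294 137  18  11] 53 axis px [301. 172.] [300. 154.]
side blob [292 153  16  23] 182 axis px [301. 172.] [300. 154.]
side blob [325 161  10  11] 105 axis px [301. 172.] [300. 154.]
```

Emit:
drive_tool --rows '[[[0,0,-0.04],0,-1],[[0,0,-0.03],0,-1],[[0,0,-0.03],0,-1],[[0,0,-0.03],0,-1],[[0,0,-0.03],0,-1],[[0,0,0],0,-1]]'

```text
t: 29.3
tool_pos: [639.2, -163.4, 101.0]
ee_rot: [-0.548, -3.091, -0.001]
contact_force: [-1.6, 1.1, -3.4]
opening: 41.3
grip_force: 40.0
```

Emit:
drive_tool --rows '[[[0,0,-0.04],0,-1],[[0,0,-0.04],0,-1],[[0,0,-0.03],0,-1],[[0,0,-0.015],0,-1],[[0,0,-0.01],0,-1],[[0,0,0],0,-1],[[0,0,0],0,-1]]'

```text
t: 30.18
tool_pos: [641.9, -163.9, 79.5]
ee_rot: [0.545, 3.09, -0.002]
contact_force: [-49.6, 17.9, 89.4]
opening: 41.4
grip_force: 63.8
```

Emit:
drive_tool --rows '[[[0,0,0.05],0,-1],[[0,0,0],0,-1],[[0,0,0],0,-1]]'

```text
t: 30.55
tool_pos: [640.5, -163.5, 81.0]
ee_rot: [0.547, 3.093, 0.0]
contact_force: [-12.2, 6.3, 19.8]
opening: 41.7
grip_force: 45.4
```

Run:
```python
from h import *
s=bot.sense();print(s["tool_pos"],s["opening"],s["contact_force"],s["torque"])
a,S=grab("scene","s8.png");b,D=grab("side","d8.png")
out=[]
for im,C,q in((a,S,[640,-163,80]),(b,D,[640,-163,80])):
    p=proj(C,q).astype(int);print(p)
    out.append(cv2.resize(im[p[1]-40:p[1]+40,p[0]-40:p[0]+40],(400,400),interpolation=cv2.INTER_CUBIC))
cv2.imwrite("pics/c8.png",cv2.convertScaleAbs(np.hstack(out),alpha=1.8))
```

```text
[ 640.54463205 -163.48228649   81.00284607] 41.74685539162624 [-12.22411906   6.26962006  19.84590077] [ 0.95522045  1.74112231 -0.0192118 ]
[314 240]
[301 188]
```

View pics/c8.png

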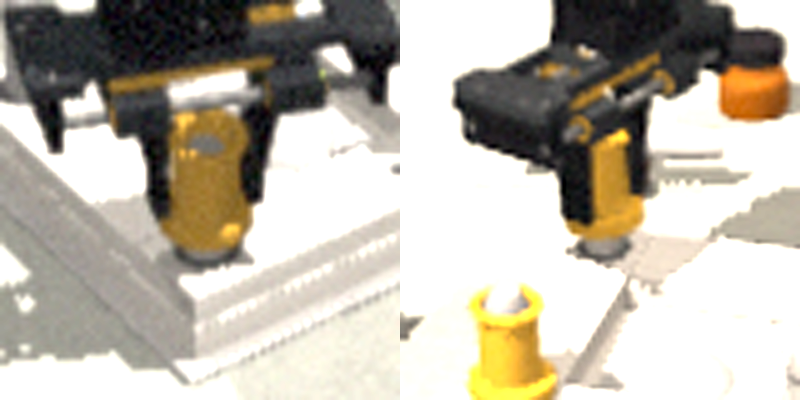

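The sleeve is wedged on pillar 2 about 15 mm above the plate. I'll back off sideways, open the fingers to let it drop, then push on the flange.

Emit:
drive_tool --rows '[[[-0.007,0.003,0],0,-1],[[0,0,0],0,0.15],[[0,0,0],0,0.15],[[0,0,0],0,0.15],[[0,0,0],0,0.15],[[0,0,0],0,0.15]]'

```text
t: 31.4
tool_pos: [638.0, -163.0, 76.8]
ee_rot: [-0.548, -3.093, -0.0]
contact_force: [0.6, 0.5, -0.2]
opening: 50.1
grip_force: 0.0
```

Run:
```python
from h import *
s=bot.sense();print(s["tool_pos"],s["opening"],s["contact_force"])
for n in("scene","side"):
    im,C=grab(n,n+"9.png"); m=yel(im); N,l,st,ce=cv2.connectedComponentsWithStats(m)
    p=proj(C,[640,-163,80])
    print(n,[st[i].tolist() for i in range(1,N) if st[i,4]>60 and np.linalg.norm(ce[i]-p)<40],[proj(C,[640,-163,z]).round().tolist() for z in(50,110,65,125)])
```

```text
[ 638.0192671  -162.97923815   76.7872712 ] 50.136113625170225 [ 0.5802759   0.47853332 -0.22456276]
scene [[294, 212, 32, 8, 69], [306, 228, 18, 27, 336]] [[315.0, 249.0], [314.0, 231.0], [315.0, 245.0], [314.0, 227.0]]
side [[325, 161, 14, 11, 133], [294, 178, 16, 23, 213], [274, 205, 18, 26, 314]] [[302.0, 197.0], [301.0, 180.0], [301.0, 193.0], [301.0, 176.0]]
```

Emit:
drive_tool --rows '[[[0,0,0],0,0.05],[[0,0,-0.02],0,0.05],[[0,0,-0.02],0,0.05],[[0,0,-0.01],0,0.05],[[0,0,-0.004],0,0.05],[[0,0,0],0,0.05]]'

```text
t: 32.25
tool_pos: [637.7, -162.8, 62.3]
ee_rot: [-0.548, -3.092, -0.0]
contact_force: [-7.4, 1.9, 12.4]
opening: 45.6
grip_force: 5.8
```

Emit:
drive_tool --rows '[[[0,0,0],0,0.29],[[0,0,0],0,0.29],[[0,0,0.05],0,0.29],[[0,0,0.15],0,0.29],[[0,0,0.15],0,0.29],[[-0.04,0.11,0.15],0,0.29],[[-0.04,0.15,0.1],0,0.29],[[-0.04,0.16,0.05],0,0.29],[[-0.04,0.16,0],0,0.29],[[-0.04,0.16,0],0,0.29],[[-0.04,0.16,0],0,0.29],[[-0.04,0.16,0],0,0.29],[[-0.04,0.16,0],0,0.29],[[-0.04,0.16,0],0,0.29],[[-0.04,0.16,0],0,0.29],[[0,0.16,0],0,0.29],[[0,0,0],0,0.29],[[0,0,0],0,0.29]]'

```text
t: 34.5
tool_pos: [518.0, 346.7, 256.0]
ee_rot: [0.547, 3.093, -0.001]
contact_force: [-0.4, 0.0, -0.4]
opening: 56.2
grip_force: 0.0
```

Run:
```python
from h import *
look("w10.png")
```

```text
34.5 [518.  346.7 256. ]
rp 23.4
ring ([458.7, 309.4], 256, 134, 24.0)
ring ([517.6, 302.8], 274, 196, 22.9)
hole [513.8 306.5  11.2 276.5 190.7]
hole [458.4 313.7  12.6 260.8 131.3]
```

Emit:
drive_tool --rows '[[[-0.002,-0.08,0],0,0.29],[[0,-0.082,-0.1],0,0.29],[[0,0,-0.15],0,0.29],[[0,0,-0.15],0,0.29],[[0,0,-0.13],0,0.29],[[0,0,-0.08],0,0.29],[[0,0,-0.04],0,0.29],[[0,0,-0.02],0,0.29],[[0,0,0],0,0.29]]'

```text
t: 35.67
tool_pos: [517.9, 298.0, 55.4]
ee_rot: [0.549, 3.093, 0.0]
contact_force: [0.0, 0.2, -0.3]
opening: 56.5
grip_force: 0.0
```

Emit:
drive_tool --rows '[[[0,0,0],0,-1],[[0,0,0],0,-1],[[0,0,0],0,-1],[[0,0,0],0,-1],[[0,0,0],0,-1],[[0,0,0.05],0,-1],[[0,0,0.15],0,-1],[[0,0,0.15],0,-1],[[0,0,0.15],0,-1],[[-0.033,-0.152,0],0,-1],[[-0.033,-0.152,0],0,-1],[[-0.033,-0.152,0],0,-1],[[-0.033,-0.152,0],0,-1],[[-0.033,-0.152,0],0,-1],[[-0.034,-0.15,0],0,-1],[[0,0,-0.1],0,-1],[[0,0,-0.08],0,-1],[[0,0,0],0,-1],[[0,0,0],0,-1]]'

```text
t: 38.05
tool_pos: [457.9, 25.4, 151.6]
ee_rot: [0.548, 3.093, -0.0]
contact_force: [0.0, -0.3, -2.6]
opening: 41.4
grip_force: 40.0
```

Run:
```python
from h import *
s=bot.sense();print(s["tool_pos"],s["opening"]); carried(35)
```

```text
[457.88609661  25.40784407 151.64484674] 41.374237778056326
scene blob [318 140  28   5] 44 axis px [333. 172.] [333. 154.]
scene blob [326 152  16  25] 312 axis px [333. 172.] [333. 154.]
side blob [340 171  18  14] 56 axis px [343. 211.] [343. 191.]
side blob [333 187  19  29] 263 axis px [343. 211.] [343. 191.]
```

Emit:
drive_tool --rows '[[[0,0,-0.04],0,-1],[[0,0,-0.03],0,-1],[[0,0,-0.03],0,-1],[[0,0,-0.03],0,-1],[[0,0,-0.03],0,-1],[[0,0,0],0,-1]]'

```text
t: 38.9
tool_pos: [457.0, 25.6, 101.8]
ee_rot: [-0.548, -3.091, 0.0]
contact_force: [-0.3, 0.2, -1.4]
opening: 41.3
grip_force: 40.0
```

Emit:
drive_tool --rows '[[[0,0,-0.03],0,-1],[[0,0,-0.02],0,-1],[[0,0,0],0,-1],[[0,0,0],0,0.15],[[0,0,0],0,0.15],[[0,0,0],0,0.15],[[0,0,0],0,0.15],[[0,0,0],0,0.05],[[0,0,-0.03],0,0.05],[[0,0,-0.02],0,0.05],[[0,0,-0.02],0,0.05],[[0,0,0],0,0.05],[[0,0,0],0,0.05]]'

```text
t: 40.52
tool_pos: [457.5, 25.4, 66.6]
ee_rot: [-0.548, -3.093, 0.0]
contact_force: [0.2, 0.5, -1.0]
opening: 46.1
grip_force: 0.3
```

Emit:
drive_tool --rows '[[[0,0,-0.01],0,0.05],[[0,0,-0.008],0,0.05],[[0,0,-0.004],0,0.05],[[0,0,0],0,0.05]]'

```text
t: 41.02
tool_pos: [458.3, 25.6, 62.2]
ee_rot: [0.548, 3.093, 0.0]
contact_force: [-7.6, 3.2, 18.7]
opening: 45.6
grip_force: 10.0
```

Emit:
drive_tool --rows '[[[0,0,0],0,0.4],[[0,0,0],0,0.4],[[0,0,0.05],0,0.4],[[0,0,0.15],0,0.4],[[0,0,0.15],0,0.4],[[0.001,0.11,0.15],0,0.4],[[0.002,0.15,0.1],0,0.4],[[0.002,0.17,0.05],0,0.4],[[0.002,0.17,0],0,0.4],[[0.002,0.17,0],0,0.4],[[0,0.171,0],0,0.4],[[0,0,0],0,0.4],[[0,0,0],0,0.4]]'

```text
t: 42.65
tool_pos: [460.2, 307.6, 255.3]
ee_rot: [-0.547, -3.093, 0.001]
contact_force: [-1.3, 0.4, -0.0]
opening: 60.8
grip_force: 0.0
```

Run:
```python
from h import *
look("w11.png")
for n in("scene","side"):
    im,C=grab(n,n+"11.png"); m=yel(im); N,l,st,ce=cv2.connectedComponentsWithStats(m)
    for q in ([458,25],[638,12.5],[640,-163]):
        p=proj(C,q+[80]); print(n,q,[st[i].tolist() for i in range(1,N) if st[i,4]>60 and np.linalg.norm(ce[i]-p)<20],proj(C,q+[50]).round(),proj(C,q+[110]).round())
```

```text
42.65 [460.2 307.6 255.3]
rp 23.5
ring ([448.7, 311.8], 318, 168, 23.9)
hole [452.8 310.3  12.5 318.5 172.8]
scene [458, 25] [[325, 177, 17, 24, 267]] [332. 197.] [332. 180.]
scene [638, 12.5] [[358, 205, 18, 26, 319]] [366. 227.] [367. 209.]
scene [640, -163] [[305, 227, 20, 28, 353]] [315. 249.] [314. 231.]
side [458, 25] [[333, 217, 19, 27, 352]] [342. 238.] [343. 219.]
side [638, 12.5] [[274, 220, 17, 11, 129]] [283. 226.] [282. 208.]
side [640, -163] [[299, 186, 25, 19, 91]] [302. 197.] [301. 180.]
```

Emit:
drive_tool --rows '[[[-0.007,0.003,-0.1],0,0.4],[[0,0,-0.15],0,0.4],[[0,0,-0.15],0,0.4],[[0,0,-0.13],0,0.4],[[0,0,-0.08],0,0.4],[[0,0,-0.04],0,0.4],[[0,0,-0.018],0,0.4],[[0,0,0],0,0.4],[[0,0,0],0,-1],[[0,0,0],0,-1],[[0,0,0],0,-1],[[0,0,0],0,-1],[[0,0,0],0,-1],[[0,0,0],0,-1]]'

```text
t: 44.55
tool_pos: [458.8, 308.9, 55.5]
ee_rot: [0.548, 3.093, 0.001]
contact_force: [-0.9, -0.5, 5.9]
opening: 41.3
grip_force: 40.0
```

Emit:
drive_tool --rows '[[[0,0,0.05],0,-1],[[0,0,0.15],0,-1],[[0,0,0.15],0,-1],[[0,0,0.15],0,-1],[[0.001,-0.158,0],0,-1],[[0.001,-0.158,0],0,-1],[[0.001,-0.158,0],0,-1],[[0.001,-0.158,0],0,-1],[[0.001,-0.158,0],0,-1],[[0.001,-0.158,0],0,-1],[[0.001,-0.158,0],0,-1],[[0.001,-0.158,0],0,-1],[[0.001,-0.16,0],0,-1],[[0.001,-0.16,0],0,-1],[[0,0,-0.1],0,-1],[[0,0,-0.08],0,-1],[[0,0,0],0,-1],[[0,0,0],0,-1]]'

```text
t: 46.8
tool_pos: [461.9, -166.6, 152.0]
ee_rot: [0.548, 3.092, -0.0]
contact_force: [0.2, -0.1, -1.6]
opening: 41.1
grip_force: 40.0
```

Run:
```python
from h import *
s=bot.sense();print(s["tool_pos"],s["opening"]); carried(35)
```

```text
[ 461.88725369 -166.6174859   151.99484444] 41.12237891043659
scene blob [257 158  31   7] 80 axis px [278. 192.] [277. 174.]
scene blob [270 171  17  26] 353 axis px [278. 192.] [277. 174.]
side blob [356 143  18  11] 60 axis px [357. 179.] [358. 160.]
side blob [349 155  17  29] 227 axis px [357. 179.] [358. 160.]
side blob [325 161  14  11] 136 axis px [357. 179.] [358. 160.]
```

Emit:
drive_tool --rows '[[[0,0,-0.04],0,-1],[[0,0,-0.03],0,-1],[[0,0,-0.03],0,-1],[[0,0,-0.03],0,-1],[[0,0,-0.03],0,-1],[[0,0,0],0,-1]]'

```text
t: 47.65
tool_pos: [460.7, -166.2, 101.7]
ee_rot: [-0.548, -3.092, -0.001]
contact_force: [0.0, 0.5, -1.5]
opening: 41.4
grip_force: 40.0
```

Emit:
drive_tool --rows '[[[0,0,-0.03],0,-1],[[0,0,-0.02],0,-1],[[0,0,0],0,-1],[[0,0,0],0,0.15],[[0,0,0],0,0.15],[[0,0,0],0,0.15],[[0,0,0],0,0.15],[[0,0,0],0,0.05],[[0,0,-0.03],0,0.05],[[0,0,-0.02],0,0.05],[[0,0,-0.02],0,0.05],[[0,0,-0.01],0,0.05],[[0,0,-0.008],0,0.05],[[0,0,-0.004],0,0.05],[[0,0,0],0,0.05]]'

```text
t: 49.52
tool_pos: [461.3, -166.5, 62.2]
ee_rot: [-0.548, -3.092, -0.0]
contact_force: [-8.5, 2.9, 17.7]
opening: 45.3
grip_force: 9.2
```

Emit:
drive_tool --rows '[[[0,0,0],0,0.4],[[0,0,0],0,0.4],[[0,0,0.05],0,0.4],[[0,0,0.15],0,0.2],[[0,0,0.15],0,-0.2],[[0.016,0.12,0.13],0,-0.2],[[0.02,0.16,0],0,-0.2],[[0.02,0.16,0],0,-0.2],[[0.02,0.16,0],0,-0.2],[[0.02,0.16,0],0,-0.2],[[0.02,0.16,0],0,-0.2],[[0.018,0.173,0],0,-0.2],[[0,0,0],0,-0.2],[[0,0,0],0,-0.2]]'

```text
t: 51.28
tool_pos: [501.5, 161.2, 204.6]
ee_rot: [0.547, 3.094, -0.001]
contact_force: [-0.3, 0.1, -0.2]
opening: 34.8
grip_force: 0.0
```

Run:
```python
from h import *
a,S=grab("scene","s12.png"); b,D=grab("side","d12.png")
cv2.imwrite("pics/c12.png",cv2.convertScaleAbs(np.hstack([cv2.resize(a[140:300,245:405],(400,400)),cv2.resize(b[140:300,240:400],(400,400))]),alpha=1.6))
```

```text
(no output)
```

View pics/c12.png

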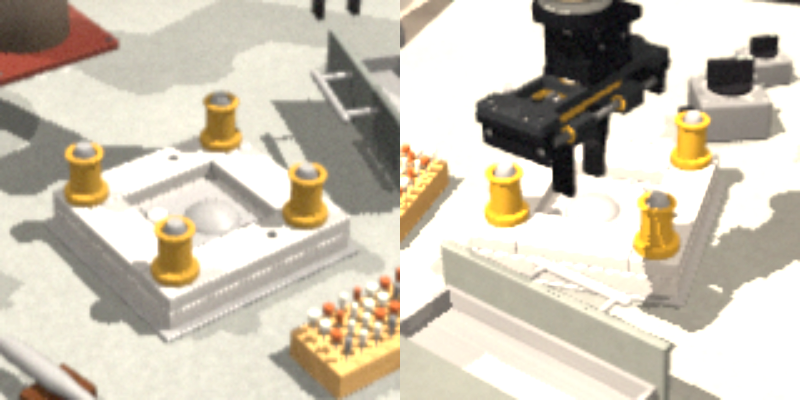

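All four sleeves sit home on their pillars and the drawer is empty. Next I'll shut the drawer.

Emit:
drive_tool --rows '[[[0,0,-0.15],0,-0.2],[[0,0,-0.12],0,-0.2],[[0,0,-0.1],0,-0.2],[[0,0,-0.062],0,-0.2],[[0,0,0],0,-0.2],[[0,0,0],0,-1],[[0,0,0],0,-1],[[0,0,0],0,-1],[[0,0,0],0,-1],[[0,0,0],0,-1],[[0,0,0],0,-1]]' --newtons 30

```text
t: 52.75
tool_pos: [502.3, 161.5, 75.6]
ee_rot: [0.548, 3.092, 0.001]
contact_force: [-1.9, -0.1, 5.4]
opening: 11.0
grip_force: 30.0
```

Emit:
drive_tool --rows '[[[0.01,0.027,0],0,-1],[[0.019,0.052,0],0,-1],[[0.019,0.052,0],0,-1],[[0.019,0.052,0],0,-1],[[0.019,0.052,0],0,-1],[[0.019,0.052,0],0,-1],[[0.019,0.052,0],0,-1],[[0.019,0.052,0],0,-1],[[0.004,0.012,0],0,-1],[[0,0,0],0,-1],[[0,0,0],0,-1]]'

```text
t: 54.12
tool_pos: [546.9, 282.3, 75.6]
ee_rot: [0.548, 3.091, 0.002]
contact_force: [4.5, -0.2, 5.4]
opening: 10.9
grip_force: 30.0
```

Emit:
drive_tool --rows '[[[0.005,0.014,0],0,-1],[[0,0,0],0,-1],[[0,0,0],0,-1]]'

```text
t: 54.5
tool_pos: [547.2, 283.1, 75.5]
ee_rot: [-0.549, -3.093, 0.008]
contact_force: [-0.7, -11.4, 12.0]
opening: 11.2
grip_force: 30.0
```

Emit:
drive_tool --rows '[[[0,0,0],0,-0.2],[[0,0,0],0,-0.2],[[0,0,0],0,-0.2],[[0,0,0],0,-0.2],[[0,0,0.1],0,-0.2],[[0,0,0.18],0,-0.2],[[0,0,0.18],0,-0.2],[[0,0,0.14],0,0],[[0,0,0],0,0]]'

```text
t: 55.62
tool_pos: [549.3, 287.6, 259.9]
ee_rot: [0.546, 3.086, 0.007]
contact_force: [-0.2, 0.2, -0.2]
opening: 42.4
grip_force: 0.0
```

Emit:
drive_tool --rows '[[[-0.022,-0.12,0],-0.1,0],[[-0.022,-0.154,0],-0.1,0],[[-0.022,-0.154,0],-0.1,0],[[-0.022,-0.154,0],-0.1,0],[[-0.022,-0.154,0],-0.1,0],[[-0.022,-0.154,0],-0.1,0],[[-0.022,-0.154,0],-0.1,0],[[-0.022,-0.154,0],-0.1,0],[[-0.022,-0.154,0],-0.1,0],[[-0.022,-0.154,0],-0.1,0],[[-0.022,-0.154,0],-0.1,0],[[-0.022,-0.154,0],-0.1,0],[[-0.022,-0.154,0.05],-0.1,0.2],[[-0.022,-0.154,0.05],-0.1,0.2],[[0,-0.03,0.05],-0.1,0.2],[[0,0,0],-0.02,0.2],[[0,0,0],0,0.2],[[0,0,0],0,0.2]]'

```text
t: 57.88
tool_pos: [454.7, -357.9, 298.4]
ee_rot: [-3.075, -0.633, 0.001]
contact_force: [0.2, 0.3, -1.1]
opening: 52.4
grip_force: 0.0
```

Run:
```python
from h import *
im,C=grab("wrist","w13.png"); im2,S=grab("scene","s13.png")
s=bot.sense(); r=s["ee_rot"]; print(s["tool_pos"],np.degrees(2*np.arctan2(r[1],r[0])))
p=proj(C,[452,-365,90]).astype(int); print(p)
x0,y0=max(p[0]-65,0),max(p[1]-65,0); print(x0,y0)
A=cv2.resize(im[y0:y0+130,x0:x0+130],(400,400),interpolation=cv2.INTER_CUBIC)
B=cv2.resize(im2[100:228,390:518],(400,400))
cv2.imwrite("pics/c13.png",cv2.convertScaleAbs(np.hstack([A,B]),alpha=1.8))
```

```text
[ 454.8365695  -358.20209339  298.94809301] -336.7758377172322
[323 172]
258 107
```

View pics/c13.png

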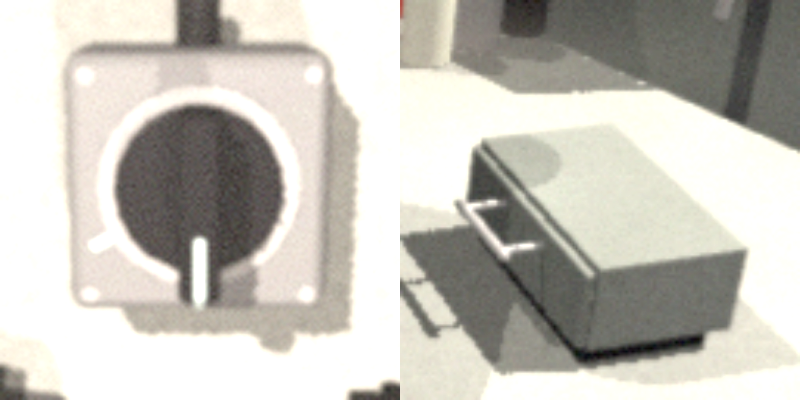

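The drawer is shut. The isolator bar points straight down the image, in line with the tool at a yaw of 23°, and still off.

Emit:
drive_tool --rows '[[[-0.008,-0.023,-0.1],0,0.2],[[0,0,-0.15],0,0.2],[[0,0,-0.15],0,0.2],[[0,0,-0.15],0,0.2],[[0,0,-0.1],0,0.2],[[0,0,-0.085],0,0.2],[[0,0,0],0,0.2],[[0,0,0],0,-1],[[0,0,0],0,-1],[[0,0,0],0,-1],[[0,0,0],0,-1],[[0,0,0],0,-1],[[0,0,0],0,-1],[[0,0,0],0,-1]]' --newtons 20

```text
t: 59.72
tool_pos: [451.6, -364.0, 79.4]
ee_rot: [-3.074, -0.629, 0.002]
contact_force: [-4.5, 8.1, 8.1]
opening: 14.8
grip_force: 20.0
```

Emit:
drive_tool --rows '[[[0,0,0],-0.1,-1],[[0,0,0],-0.1,-1],[[0,0,0],-0.1,-1],[[0,0,0],-0.1,-1],[[0,0,0],-0.1,-1],[[0,0,0],-0.1,-1],[[0,0,0],-0.08,-1],[[0,0,0],-0.03,-1],[[0,0,0],0,-1],[[0,0,0],0,-1]]'

```text
t: 60.98
tool_pos: [451.9, -364.1, 79.4]
ee_rot: [-2.943, 1.092, 0.005]
contact_force: [-2.6, 7.4, 7.2]
opening: 15.9
grip_force: 20.0
```

Emit:
drive_tool --rows '[[[0,0,0],0,0.2],[[0,0,0],0,0.2],[[0,0,0],0,0.2],[[0,0,0],0,0.2],[[0,0,0],0,0.2],[[0,0,0.1],0,0.2],[[0,0,0.2],0,0.2],[[0,0,0.2],0,0.2],[[0,0,0.2],0,0.2],[[0,0,0],0,0.2],[[0,0,0],0,0.2]]'

```text
t: 62.35
tool_pos: [452.2, -365.9, 288.8]
ee_rot: [-2.945, 1.095, 0.0]
contact_force: [-0.9, -0.7, -0.1]
opening: 52.3
grip_force: 0.0
```

Run:
```python
from h import *
im,C=grab("wrist","w14.png"); im2,S=grab("scene","s14.png")
p=proj(C,[452,-365,90]).astype(int); print(p)
x0,y0=max(p[0]-65,0),max(p[1]-65,0)
A=cv2.resize(im[y0:y0+130,x0:x0+130],(400,400),interpolation=cv2.INTER_CUBIC)
B=cv2.resize(im2[140:340,220:420],(400,400))
cv2.imwrite("pics/c14.png",cv2.convertScaleAbs(np.hstack([A,B]),alpha=1.8))
```

```text
[317 170]
```

View pics/c14.png

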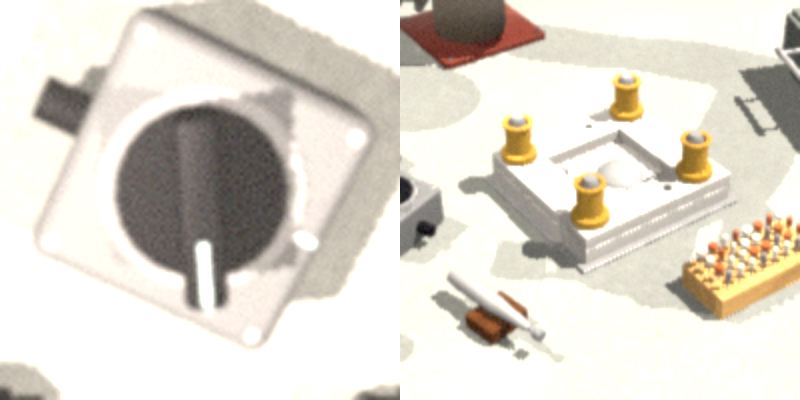

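The handle has turned about 60° back onto its on stop, and all four sleeves are still home. Handing in.

```bash
python3 -c "
from cell import bot
print(bot.sign_off())"
```

```text
the job is handed in; nothing more can be done
None
```

The job is handed in at about 62 s, with no verdict returned: all four sleeves are home on their own pillars, the drawer is shut, the isolator is back on, and I touched none of the other things on the bench; one sleeve wedged briefly on its pillar (89 N wrist force) before I freed it and pressed it home.

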